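# Wedge a lens platform level

### The job

Pick up the tapered wedge, set it flat on the bench and push its thin end under the drooping free edge of the lens platform until the platform is level and snug up against its two stops, pinched firmly between wedge and stops rather than just resting. Do not force it: stop soon after you feel the stops, touch the platform and its mount with nothing but the wedge, leave the other things alone, and let go with the wedge in place.

Things in the scene. Friction and masses are not known exactly. Their poses are not given: they have to be found in the camera images.
- mount_edge (a point): Reference point of the fixed grey lens mount: at its foot, vertically below the middle of the platform's free edge. Its y axis points from the free edge under the platform towards the hinge (the direction to push the wedge), z up. The way under the edge is clear for |x| < 60 mm. The mount's height differs between setups by up to 5 mm, so the level height must be felt
- stop_post (a point): Top centre of one of the two fixed stop posts (14 x 22 mm, 58 to 63 mm above the bench) at x = +-76 mm, y = 16 mm from mount_edge. Each has a rubber-faced tab reaching inwards above the platform, 49 mm from the middle. The platform meets both tabs when it is level; it cannot go higher
- platform_edge (a point): Middle of the free edge of the hinged aluminium platform (130 mm wide, 10 mm thick), on the underside of the 12 mm steel nose bar along that edge. z axis: the platform's normal, upright when level. At the start it droops 0.06 rad with this point 10 to 15 mm above the bench; level, it is 20 to 25 mm above the bench
- platform_hinge (a point): Middle of the platform's free-turning hinge axis (along x), 160 mm behind the edge. The platform (about 0.6 kg) loads the wedge with about 3 N while it rises (push 5 to 10 N, by friction); against the stops the load climbs steeply, several newtons per further mm. A last push of 13 to 18 N leaves it snug (over 6 N between wedge and platform); over 30 N there damages the mount
- lens_top (a point): Top of the round 60 mm lens holder standing on the platform, 115 mm behind the free edge, 122 to 132 mm above the bench: keep the gripper clear of it
- wedge_grip (a point): Centre of the upright grip block at the thick end of the loose aluminium wedge (0.2 kg): 30 mm wide along x, 26 mm along y, 60 mm high; the point is half-way up, 30 mm above the flat sole. Its y axis points to the thin end, z up. Grip it across x
- wedge_tip (a point): Middle of the wedge's thin end, at its sole, 109 mm ahead of wedge_grip along y; same axes. The wedge is 30 mm wide; its sloping top is 96 mm long, from 28 mm thick at the block to 4 mm at this end (1 in 4). Flat on the bench it is self-locking: it stays under load when let go
- oil: Bystander: small amber bottle, 34 mm in diameter, 65 mm tall, upright; origin under its centre
- post_center (a point): Bystander: upright bare steel post, 25 mm in diameter, 75 mm tall; the point is its centre
- block: Bystander: plain flat aluminium block without taper, 50 x 75 x 25 mm; origin under its centre
Not all that is in view belongs to the job. What is shaped like the part that bears wedge_grip but yellow is not meant.

How it is judged:
By the outcome, as a careful person would: the job done as asked, in the order asked, and still so for the second after the job is handed in, with the robot touching nothing.
It also fails if it takes over 64 s, if anything falls off the work surface, if the arm or the gripper's body presses on something with over 40 N, if the wrist force passes 120 N, or if a joint passes its speed limit or range.

### The arm

A 7-joint arm with a two-finger parallel gripper is mounted at the origin on the work surface. World frame = base frame: x ahead of the robot, y to its left, z up, the work surface at z = 0. Lengths are in m, angles in rad, forces in N, time in s.
With the tool pointing down it reaches from about 0.425 to 0.925 m from the base axis. Payload 6.8 kg.
Tool frame: the origin (TCP) lies at the very end of the fingers, on their centre line; the grasp point (between the pads) lies 19 mm behind it (r.grip_depth is the distance from the TCP to the grasp point, in m); z points along the fingers, y is the direction in which the jaws open and shut (so a half turn about z gives the same grasp; the last joint's range is limited). The gripper opens to 85 mm and grips with 20 to 120 N. Pads are 22 mm wide; open, the fingers measure 114 mm over their backs; the gripper's body (76 mm by 85 mm) begins 54 mm behind the grasp point. The pads swing forward as they close: fully open they stand 13 mm farther back than shut.
Start: joints at [-1.351, 0.477, 0.022, 1.555, -0.011, 1.109, -0.083], TCP at [0.217, 0.639, 0.231] pointing down, gripper open.
Joint ranges: [-2.96, 2.96], [-0.34, 2.1], [-1.41, 1.46], [0.24, 2.44], [-1.37, 4.51], [0.17, 1.92], [-2.96, 2.96]. Speed limits (rad/s): [2.39, 2.39, 3.14, 3.14, 3.14, 3.14, 3.14].

### API

Orientations are given as a rotation vector (axis times angle).
In Python, from bench import status, eyes, workorder, spotter, r gives the robot as it stands.
- The arm moves only by the tool drive_tool, never from a script. Its argument "commands" is a list of rows, each an object of numbers: "rx", "ry", "rz": the turn, a rotation vector about the world's x, y, z normalised to -1 to 1, where 1 is 8 degrees; "tx", "ty", "tz": the shift along the world's x, y, z normalised to -1 to 1, where 1 is 20 mm; "grip": the closure, from -1 (fully open) to 1 (shut). A call has 1 to 10 rows; each row shifts and turns the commanded pose from where the row before left it; what a row does not reach is not made up. A row lasts 1/8 s, in which the tool goes at most 62.5 mm and 10.7 degrees, less where a joint would pass 70% of its speed; a pose out of reach is approached as far as the arm can. A call with a number of a shift or a turn outside -1 to 1 is refused whole. A call with a gripper value outside its range is refused whole. The fingers move at their own pace and stop on an object; "grip_force" is the grip in N (left out, the last holds). Time passes only in rows, so rows that do not move let the fingers close. It gives the time, the measured TCP pose, the force and the opening at its end, in the units of the state.
- status.get_obs(): the state, without advancing time (a new reading comes with each control period).
- eyes.grab_frame(name): name is "side" or "top" or "wrist"; returns a dict with "frame" (384x512x3 uint8, blue, green, red), "range_z" (384x512 float32, m along the optical axis (not along the pixel's ray), 0 where there is no reading), "fx", "fy", "cx", "cy" (pixels), "T" (4x4, takes a point from camera to world coordinates); the wrist camera has in their place "T_tool_cam" (4x4, takes a point from camera to tool coordinates, whose origin is the TCP and whose axes are the flange's). Camera axes: x right, y down, z forward; pixel columns grow to the right and rows downward; lengths in m; the calibration is good to about 2 mm. A picture is of the moment at which its call begins: read the wrist's pose just before it.
- workorder.hand_in(): hands the job in, once; it reports no verdict.
Trained networks look in the newest picture that a camera, given by its name, has taken for a name from the list of things; names that differ only in an ending like _2 or _b are one class to them, and where a whole thing is asked for, a point or a joint stands for the part that bears it (a point fixed in the world has none). Each returns a list of dicts, best first, with "confidence" (0 to 1); they miss things now and then, are a little off and sometimes report something else, mostly with a low value. They report only what shows in the picture. A call takes as long as a camera call. They do not tell look-alikes from the thing itself.
- spotter.boxes_of(camera, target): "position" ([column, row] as shares, 0 to 1, of the picture: columns of its width, rows of its height, amid what is visible of it).
- spotter.masks_of(camera, target): "mask" (384x512 bool, what is visible of it) and "position" ([column, row] as shares, 0 to 1, of the picture: columns of its width, rows of its height, amid what is visible of it).
The state is a dict: "clock": time; "joints": joint angles; "qvel": joint speeds; "tau": joint torques, N m; "tcp_pos": TCP position; "orientation": TCP orientation; "contact_force": force on the tool from outside, world axes, zero at the start; "moment": the same for the moment, N m; "grip_width": finger opening in m.
Only numpy, scipy, OpenCV 4.12 (cv2) and the standard library are available. Lean on these libraries where they do the work, as an engineer would, in place of code of your own. Each camera call takes 0.05 s, during which the arm holds its last target.

## Working session

There is one attempt and no reset: what is moved stays moved. The work goes in short steps, Python scripts to look and compute and a tool call to move; the robot and the scene stay as the last step left them, time stands still between calls to the robot, and variables do not carry over. Pictures are saved under pics/ and viewed, and the job is handed in when it is done.

Besides the shell and the picture viewer there is one more tool, called as a command line: name --argument value ..., lists and objects as JSON in quotes. drive_tool: Moves the arm, as the interface text tells. Scaled input: -1 to 1 covers 20 mm each way for a shift and 8 degrees each way for a turn. Its arguments: {"type":"object","properties":{"commands":{"type":"array","items":{"type":"object","properties":{"rx":{"type":"number"},"ry":{"type":"number"},"rz":{"type":"number"},"tx":{"type":"number"},"ty":{"type":"number"},"tz":{"type":"number"},"grip":{"type":"number"}}}},"grip_force":{"type":"number"}},"required":["commands"]}

```bash
mkdir -p pics; ls; cat > h.py <<'E'
import numpy as np, cv2
from bench import status, eyes, workorder, spotter, r
def grab(n):
    o=status.get_obs(); f=eyes.grab_frame(n)
    if 'T' not in f:
        from scipy.spatial.transform import Rotation as R
        M=np.eye(4); M[:3,:3]=R.from_rotvec(o['orientation']).as_matrix(); M[:3,3]=o['tcp_pos']
        f['T']=M@f['T_tool_cam']
    return f
def cloud(f):
    z=f['range_z']; v,u=np.mgrid[:384,:512]
    P=np.stack([(u-f['cx'])/f['fx']*z,(v-f['cy'])/f['fy']*z,z],-1)
    W=P@f['T'][:3,:3].T+f['T'][:3,3]; W[z<=0]=np.nan
    return W
E
python3 - <<'E'
from h import *
print(status.get_obs())
for n in ['side','top','wrist']:
    f=grab(n); cv2.imwrite(f'pics/{n}0.png',f['frame']); W=cloud(f); np.save(f'{n}0.npy',W)
    for t in ['mount_edge','stop_post','platform_edge','wedge_grip','wedge_tip','lens_top','oil','post_center','block']:
        for d in spotter.boxes_of(n,t)[:4]:
            c,w=d['position']; c=int(c*512); w=int(w*384); print(n,t,round(d['confidence'],2),c,w,W[min(w,383),min(c,511)].round(3))
print(status.get_obs()['clock'])
E
```

```text
pics
{'clock': 0.0, 'joints': array([-1.35112373,  0.47783074,  0.02232275,  1.55649157, -0.01148552,
        1.10928826, -0.08306552]), 'qvel': array([ 4.68809520e-04, -1.90586056e-04, -2.53948737e-03, -1.34653444e-03,
       -8.44023871e-05, -1.65446566e-04,  6.00528782e-04]), 'tau': array([-8.88783998e-04, -5.96460235e+01,  1.60761025e+00, -2.81203169e+01,
        1.25549655e-02,  9.31901392e-03,  2.87253170e-05]), 'tcp_pos': array([0.21711901, 0.63848089, 0.23028791]), 'orientation': array([-5.12415980e-01, -3.09935587e+00,  2.95751487e-03]), 'contact_force': array([-0.31518675, -0.52029365,  0.26655989]), 'moment': array([-0.01597077, -0.01406994,  0.0166824 ]), 'grip_width': 0.08539816064103185}
side mount_edge 0.63 262 275 [0.551 0.192 0.048]
side stop_post 0.78 264 276 [0.547 0.198 0.052]
side platform_edge 0.8 263 269 [0.55  0.187 0.062]
side wedge_grip 0.87 214 165 [ 0.714 -0.234  0.028]
side wedge_grip 0.71 311 159 [ 0.434 -0.286  0.026]
side wedge_grip 0.67 317 188 [ 0.42  -0.152  0.024]
side wedge_grip 0.64 265 170 [ 0.566 -0.223  0.025]
side wedge_tip 0.96 320 187 [ 0.4
[... 569 characters left out ...]
182 205 [0.555 0.159 0.036]
top wedge_grip 0.93 340 134 [ 0.725 -0.23   0.022]
top wedge_grip 0.92 310 267 [ 0.4   -0.146  0.018]
top wedge_grip 0.7 335 198 [ 0.566 -0.212  0.02 ]
top wedge_grip 0.19 183 207 [0.55  0.157 0.034]
top wedge_tip 0.93 368 253 [ 0.431 -0.287  0.025]
top wedge_tip 0.88 335 199 [ 0.564 -0.213  0.018]
top wedge_tip 0.75 309 266 [ 0.403 -0.143  0.02 ]
top wedge_tip 0.62 340 132 [ 0.731 -0.231  0.018]
top lens_top 0.65 182 207 [0.55  0.16  0.033]
top oil 0.78 183 122 [0.754 0.155 0.046]
top oil 0.32 181 208 [0.548 0.163 0.031]
top post_center 0.45 222 282 [0.376 0.064 0.059]
top block 0.93 270 121 [ 0.76  -0.056  0.025]
top block 0.49 335 199 [ 0.564 -0.213  0.018]
1.5
```

```bash
python3 - <<'E'
import cv2,numpy as np
a=cv2.imread('pics/side0.png');b=cv2.imread('pics/top0.png')
cv2.imwrite('pics/sz.png',cv2.resize(a[130:320,140:380],(800,633))[:600])
cv2.imwrite('pics/tz.png',cv2.resize(b[90:300,130:400],(770,599)))
E
```

```text
(no output)
```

View pics/sz.png

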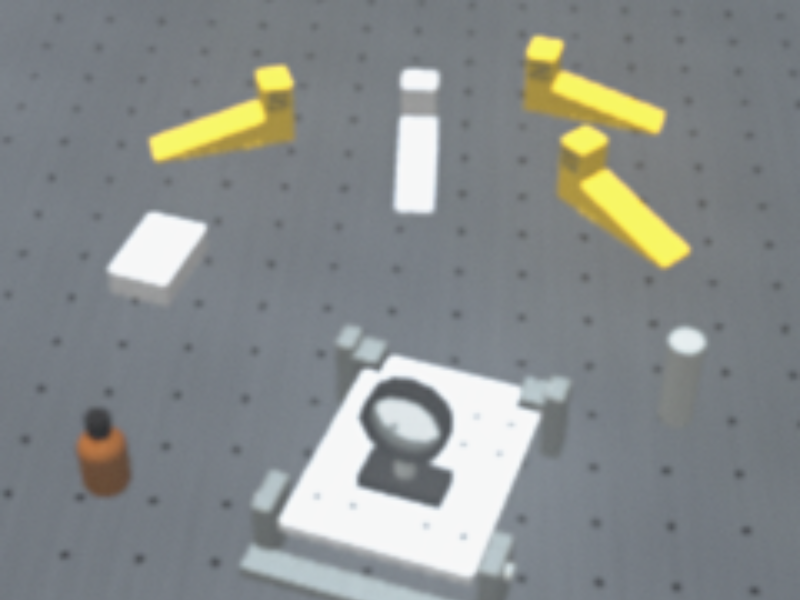

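View pics/tz.png

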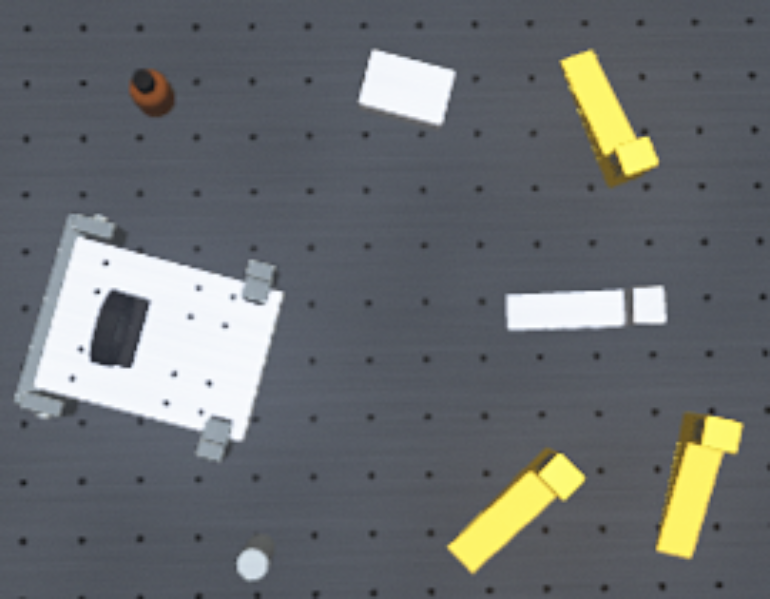

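```bash
python3 - <<'E'
import numpy as np,cv2
for n in ['top','side']:
    W=np.load(n+'0.npy'); img=cv2.imread(f'pics/{n}0.png')
    x,y,z=W[...,0],W[...,1],W[...,2]
    # bench z check
    reg=(abs(x-0.57)<.25)&(abs(y+.05)<.3); print(n,'bench z',np.nanmedian(z[reg&(z<.012)]))
    sat=cv2.cvtColor(img,cv2.COLOR_BGR2HSV)[...,1]
    w=(abs(x-.57)<.06)&(y<-.10)&(y>-.32)&(z>.003)&(sat<90)
    top=w&(z>.045); P=W[top]; print('grip top',top.sum(),P.mean(0).round(4),P.min(0).round(4),P.max(0).round(4)); 
    rc=cv2.minAreaRect((P[:,:2]*1000).astype(np.float32)); print(rc)
    sl=w&(z<.032)&(img.mean(-1)>170); P=W[sl]; print('slope',sl.sum(),P.min(0).round(4),P.max(0).round(4)); print(cv2.minAreaRect((P[:,:2]*1000).astype(np.float32)))
    A=np.c_[P[:,:2],np.ones(len(P))]; c=np.linalg.lstsq(A,P[:,2],rcond=None)[0]; print('plane',c, 'grad',np.hypot(*c[:2]))
    allw=w; print('all',cv2.minAreaRect((W[allw][:,:2]*1000).astype(np.float32)))
    # platform
    p=(x>.42)&(x<.68)&(y>.03)&(y<.30)&(z>.012)&(img.mean(-1)>170)&(z<.045); P=W[p]
    print('plat',p.sum(),P.min(0).round(4),P.max(0).round(4),cv2.minAreaRect((P[:,:2]*1000).astype(np.float32)))
    A=np.c_[P[:,:2],np.ones(len(P))]; c=np.linalg.lstsq(A,P[:,2],rcond=None)[0]; print('plane',c,np.hypot(*c[:2]),np.degrees(np.arctan2(c[1],c[0])))
    cv2.imwrite(f'pics/m{n}.png',(top*255+sl*160+p*100).astype(np.uint8))
    q=(x>.42)&(x<.68)&(y>.03)&(y<.30)&(z>.05)&(z<.075); 
    k,l,s,cc=cv2.connectedComponentsWithStats(q.astype(np.uint8))
    for i in range(1,k):
        if s[i,4]>8: print('hi',s[i,4],cc[i].round(),W[l==i].mean(0).round(4),W[l==i][:,2].max().round(4))
E
```

```text
top bench z -0.0011451503023738874
grip top 164 [ 0.5673 -0.2533  0.0573] [ 0.5518 -0.268   0.0453] [ 0.5829 -0.2412  0.0621]
((567.4212036132812, -254.73826599121094), (31.06130599975586, 26.703466415405273), 0.664508581161499)
slope 486 [ 0.5519 -0.2429  0.003 ] [ 0.5816 -0.1473  0.0311]
((566.8211059570312, -195.1569061279297), (95.40938568115234, 29.677078247070312), 89.27256774902344)
plane [ 0.03495213 -0.24446007 -0.05243028] grad 0.2469461063059409
all ((566.782470703125, -220.49649047851562), (198.01620483398438, 108.91239929199219), 86.85302734375)
plat 3522 [0.4626 0.0502 0.0137] [0.6514 0.2533 0.0418] ((547.954345703125, 152.30030822753906), (179.71665954589844, 172.14666748046875), 74.15836334228516)
plane [0.01740818 0.06148365 0.01353034] 0.06390058192741568 74.19132480190432
hi 9 [158. 167.] [0.6452 0.2126 0.0508] 0.0519
hi 12 [165. 169.] [0.6403 0.1958 0.0508] 0.0519
hi 60 [220. 185.] [0.6003 0.0655 0.0563] 0.0607
hi 48 [172. 206.] [0.5511 0.1749 0.0701] 0.0742
hi 64 [203. 247.] [0.4561 0.1066 0.0562] 0.0602
side bench z 0.001574163119057559
grip top 109 [ 0.5648 -0.
[... 294 characters left out ...]
 120.92594146728516), 0.48066815733909607)
plane [-0.02499789 -0.22401476 -0.01274447] grad 0.22540521062969382
all ((569.2294311523438, -208.52655029296875), (118.18302917480469, 217.00694274902344), 0.05795922502875328)
plat 2666 [0.4654 0.054  0.012 ] [0.6532 0.2796 0.0447] ((545.906982421875, 163.03326416015625), (203.63665771484375, 169.8594512939453), 73.54205322265625)
plane [-0.0017712   0.00723377  0.03390734] 0.007447455509111648 103.75827915225749
hi 107 [248. 233.] [0.592 0.069 0.055] 0.0631
hi 107 [304. 247.] [0.4601 0.1074 0.055 ] 0.0623
hi 110 [260. 267.] [0.5552 0.1847 0.065 ] 0.075
hi 63 [221. 277.] [0.6384 0.2044 0.0519] 0.0544
hi 71 [289. 296.] [0.493  0.2467 0.0516] 0.054
```

```bash
python3 - <<'E'
import numpy as np,cv2
for n in ['top','side']:
    W=np.load(n+'0.npy'); img=cv2.imread(f'pics/{n}0.png'); g=img.mean(-1)
    x,y,z=W[...,0],W[...,1],W[...,2]
    th=np.radians(74.1); ya=np.array([np.cos(th),np.sin(th)]); xa=np.array([ya[1],-ya[0]]); O=np.array([.5238,.0706])
    u=(W[...,:2]-O)@xa; v=(W[...,:2]-O)@ya
    for a in np.arange(-.06,.061,.02):
        m=(abs(u-a)<.01)&(abs(v)<.03)&(g>150)&(z>.008)&(z<.045)
        print(n,round(a,2),m.sum(), np.percentile(v[m],[1,5]).round(4), 'z',np.median(z[m&(v<np.percentile(v[m],50))]).round(4))
    m=(v>.04)&(v<.08)&(g>170)&(z>.01)&(z<.045); print('lat',np.percentile(u[m],[1,99]).round(4))
    # wedge axis: per-slice centers
    sat=cv2.cvtColor(img,cv2.COLOR_BGR2HSV)[...,1]
    w=(abs(x-.567)<.035)&(z>.004)&(sat<90)&(g>150)
    for a in np.arange(-.265,-.145,.01):
        k=w&(abs(y-a)<.005)
        if k.sum()>5: print('wedge',a.round(3),k.sum(),x[k].min().round(4),x[k].max().round(4),((x[k].min()+x[k].max())/2).round(4),np.median(z[k]).round(4))
E
```

```text
top -0.06 38 [-0.0044 -0.0041] z 0.026
top -0.04 124 [-0.0039 -0.0031] z 0.0273
top -0.02 124 [-0.0041 -0.0032] z 0.0275
top 0.0 123 [-0.0045 -0.0032] z 0.0273
top 0.02 124 [-0.0042 -0.0032] z 0.0275
top 0.04 119 [-0.0045 -0.0032] z 0.0273
top 0.06 35 [-0.0044 -0.0039] z 0.0262
lat [-0.0635  0.4401]
wedge -0.265 41 0.5521 0.5823 0.5672 0.0583
wedge -0.255 56 0.552 0.5822 0.5671 0.0586
wedge -0.245 61 0.5531 0.58 0.5666 0.0578
wedge -0.235 50 0.5533 0.5805 0.5669 0.0247
wedge -0.225 48 0.5535 0.5808 0.5672 0.0225
wedge -0.215 56 0.5521 0.5811 0.5666 0.0199
wedge -0.205 56 0.5519 0.5816 0.5667 0.0173
wedge -0.195 51 0.552 0.5817 0.5669 0.0153
wedge -0.185 49 0.5522 0.5798 0.566 0.0127
wedge -0.175 50 0.5525 0.5802 0.5663 0.0101
wedge -0.165 55 0.5527 0.5804 0.5666 0.0076
wedge -0.155 35 0.553 0.5807 0.5668 0.0055
wedge -0.145 6 0.5532 0.5733 0.5632 0.005
side -0.06 37 [0.0125 0.0153] z 0.0311
side -0.04 78 [-0.0042 -0.002 ] z 0.0307
side -0.02 82 [-0.0051 -0.0036] z 0.0298
side 0.0 64 [-0.0042 -0.0023] z 0.0307
side 0.02 42 [-0.0035 -0.0022] z 0.0301
side 0.04 51 [-0.0027 -0.0017] z 0.0297
side 0.06 30 [0.0013 0.013 ] z 0.0293
lat [-0.0664  0.442 ]
wedge -0.265 19 0.5504 0.5801 0.5653 0.0605
wedge -0.255 21 0.5504 0.582 0.5662 0.0616
wedge -0.245 116 0.5494 0.5793 0.5643 0.0472
wedge -0.235 27 0.5523 0.5838 0.568 0.0266
wedge -0.225 28 0.5486 0.5777 0.5632 0.0259
wedge -0.215 32 0.5484 0.5796 0.564 0.0233
wedge -0.205 30 0.5509 0.5821 0.5665 0.0199
wedge -0.195 32 0.5504 0.5789 0.5647 0.0176
wedge -0.185 34 0.5498 0.5808 0.5653 0.0138
wedge -0.175 31 0.5493 0.5802 0.5648 0.0122
wedge -0.165 31 0.5516 0.5771 0.5644 0.0096
wedge -0.155 30 0.5512 0.5791 0.5651 0.0074
wedge -0.145 16 0.5508 0.5785 0.5647 0.0068
```

drive_tool --commands '[{"tx":0.55,"ty":-1,"rz":-0.2,"grip":-1},{"tx":0.55,"ty":-1,"rz":-0.2,"grip":-1},{"tx":0.55,"ty":-1,"rz":-0.2,"grip":-1},{"tx":0.55,"ty":-1,"rz":-0.2,"grip":-1},{"tx":0.55,"ty":-1,"rz":-0.2,"grip":-1},{"tx":0.55,"ty":-1,"rz":-0.2,"grip":-1},{"tx":0.55,"ty":-1,"rz":-0.2,"grip":-1},{"tx":0.55,"ty":-1,"rz":-0.2,"grip":-1},{"tx":0.55,"ty":-1,"rz":-0.2,"grip":-1},{"tx":0.55,"ty":-1,"rz":-0.2,"grip":-1}]'

```text
validation failed for argument at $.co...
```

drive_tool --commands '[{"tx":0.55,"ty":-0.99,"tz":0.0,"rx":0.0,"ry":0.0,"rz":-0.2,"grip":-1.0},{"tx":0.55,"ty":-0.99,"tz":0.0,"rx":0.0,"ry":0.0,"rz":-0.2,"grip":-1.0}]'

```text
clock: 1.75
tcp_pos: [0.2394, 0.5991, 0.2312]
orientation: [0.6, 3.084, -0.0]
contact_force: [0.3, -0.1, 0.3]
grip_width: 0.0854
```

drive_tool --commands '[{"tx":0.55,"ty":-0.99,"tz":0.0,"rx":0.0,"ry":0.0,"rz":-0.2,"grip":-1.0},{"tx":0.55,"ty":-0.99,"tz":0.0,"rx":0.0,"ry":0.0,"rz":-0.2,"grip":-1.0},{"tx":0.55,"ty":-0.99,"tz":0.0,"rx":0.0,"ry":0.0,"rz":-0.2,"grip":-1.0},{"tx":0.55,"ty":-0.99,"tz":0.0,"rx":0.0,"ry":0.0,"rz":-0.2,"grip":-1.0},{"tx":0.55,"ty":-0.99,"tz":0.0,"rx":0.0,"ry":0.0,"rz":-0.2,"grip":-1.0},{"tx":0.55,"ty":-0.99,"tz":0.0,"rx":0.0,"ry":0.0,"rz":-0.2,"grip":-1.0},{"tx":0.55,"ty":-0.99,"tz":0.0,"rx":0.0,"ry":0.0,"rz":-0.2,"grip":-1.0},{"tx":0.55,"ty":-0.99,"tz":0.0,"rx":0.0,"ry":0.0,"rz":-0.2,"grip":-1.0},{"tx":0.55,"ty":-0.99,"tz":0.0,"rx":0.0,"ry":0.0,"rz":-0.2,"grip":-1.0},{"tx":0.55,"ty":-0.99,"tz":0.0,"rx":0.0,"ry":0.0,"rz":-0.2,"grip":-1.0}]'

```text
clock: 3.0
tcp_pos: [0.35, 0.4002, 0.2313]
orientation: [1.025, 2.97, 0.0]
contact_force: [0.5, -0.2, 0.5]
grip_width: 0.0854
```

drive_tool --commands '[{"tx":0.55,"ty":-0.99,"tz":0.0,"rx":0.0,"ry":0.0,"rz":-0.2,"grip":-1.0},{"tx":0.55,"ty":-0.99,"tz":0.0,"rx":0.0,"ry":0.0,"rz":-0.2,"grip":-1.0},{"tx":0.55,"ty":-0.99,"tz":0.0,"rx":0.0,"ry":0.0,"rz":-0.2,"grip":-1.0},{"tx":0.55,"ty":-0.99,"tz":0.0,"rx":0.0,"ry":0.0,"rz":-0.2,"grip":-1.0},{"tx":0.55,"ty":-0.99,"tz":0.0,"rx":0.0,"ry":0.0,"rz":-0.2,"grip":-1.0},{"tx":0.55,"ty":-0.99,"tz":0.0,"rx":0.0,"ry":0.0,"rz":-0.2,"grip":-1.0},{"tx":0.55,"ty":-0.99,"tz":0.0,"rx":0.0,"ry":0.0,"rz":-0.2,"grip":-1.0},{"tx":0.55,"ty":-0.99,"tz":0.0,"rx":0.0,"ry":0.0,"rz":-0.2,"grip":-1.0},{"tx":0.55,"ty":-0.99,"tz":0.0,"rx":0.0,"ry":0.0,"rz":-0.2,"grip":-1.0},{"tx":0.55,"ty":-0.99,"tz":0.0,"rx":0.0,"ry":0.0,"rz":-0.2,"grip":-1.0}]'

```text
clock: 4.25
tcp_pos: [0.46, 0.2022, 0.2313]
orientation: [1.428, 2.798, 0.0]
contact_force: [0.3, -0.1, 0.1]
grip_width: 0.0856
```

```bash
python3 -c "
from h import *
print(status.get_obs())"
```

```text
{'clock': 4.25, 'joints': array([-0.83023231,  0.19270179,  0.33515414,  1.9789024 , -0.07587318,
        0.98172769,  0.16817362]), 'qvel': array([ 0.23520816,  0.02523792,  0.15118309, -0.02105431, -0.04480002,
        0.0037764 ,  0.18355138]), 'tau': array([-1.49777703e+00, -3.70021963e+01,  1.95898041e+00, -2.58299303e+01,
        7.41200102e-02,  3.29664582e-02, -2.49382462e-01]), 'tcp_pos': array([0.46003562, 0.20217853, 0.23130643]), 'orientation': array([1.42836273e+00, 2.79808988e+00, 1.23355061e-04]), 'contact_force': array([ 0.2646739 , -0.11271973,  0.08762251]), 'moment': array([-0.03804766, -0.01017889,  0.05110308]), 'grip_width': 0.08557396929939341}
```

drive_tool --commands '[{"tx":0.24,"ty":-0.99,"tz":0.0,"rx":0.0,"ry":0.0,"rz":-0.2,"grip":-1.0},{"tx":0.24,"ty":-0.99,"tz":0.0,"rx":0.0,"ry":0.0,"rz":-0.2,"grip":-1.0},{"tx":0.24,"ty":-0.99,"tz":0.0,"rx":0.0,"ry":0.0,"rz":-0.2,"grip":-1.0},{"tx":0.24,"ty":-0.99,"tz":0.0,"rx":0.0,"ry":0.0,"rz":-0.2,"grip":-1.0},{"tx":0.24,"ty":-0.99,"tz":0.0,"rx":0.0,"ry":0.0,"rz":-0.2,"grip":-1.0},{"tx":0.24,"ty":-0.99,"tz":0.0,"rx":0.0,"ry":0.0,"rz":-0.2,"grip":-1.0},{"tx":0.24,"ty":-0.99,"tz":0.0,"rx":0.0,"ry":0.0,"rz":-0.2,"grip":-1.0},{"tx":0.24,"ty":-0.99,"tz":0.0,"rx":0.0,"ry":0.0,"rz":-0.2,"grip":-1.0},{"tx":0.24,"ty":-0.99,"tz":0.0,"rx":0.0,"ry":0.0,"rz":-0.2,"grip":-1.0},{"tx":0.24,"ty":-0.99,"tz":0.0,"rx":0.0,"ry":0.0,"rz":-0.2,"grip":-1.0}]'

```text
clock: 5.5
tcp_pos: [0.5076, 0.0042, 0.2313]
orientation: [1.804, 2.572, -0.0]
contact_force: [-0.9, -0.4, -0.1]
grip_width: 0.0854
```

drive_tool --commands '[{"tx":0.24,"ty":-0.99,"tz":0.0,"rx":0.0,"ry":0.0,"rz":-0.2,"grip":-1.0},{"tx":0.24,"ty":-0.99,"tz":0.0,"rx":0.0,"ry":0.0,"rz":-0.2,"grip":-1.0},{"tx":0.24,"ty":-0.99,"tz":0.0,"rx":0.0,"ry":0.0,"rz":-0.2,"grip":-1.0},{"tx":0.24,"ty":-0.99,"tz":0.0,"rx":0.0,"ry":0.0,"rz":-0.2,"grip":-1.0},{"tx":0.24,"ty":-0.99,"tz":0.0,"rx":0.0,"ry":0.0,"rz":-0.2,"grip":-1.0},{"tx":0.24,"ty":-0.99,"tz":-0.5,"rx":0.0,"ry":0.0,"rz":-0.2,"grip":-1.0},{"tx":0.24,"ty":-0.99,"tz":-0.9,"rx":0.0,"ry":0.0,"rz":-0.2,"grip":-1.0},{"tx":0.24,"ty":-0.99,"tz":-0.9,"rx":0.0,"ry":0.0,"rz":-0.2,"grip":-1.0},{"tx":0.24,"ty":-0.99,"tz":-0.9,"rx":0.0,"ry":0.0,"rz":-0.2,"grip":-1.0},{"tx":0.24,"ty":-0.99,"tz":-0.9,"rx":0.0,"ry":0.0,"rz":-0.2,"grip":-1.0}]'

```text
clock: 6.75
tcp_pos: [0.5553, -0.1938, 0.1478]
orientation: [-2.144, -2.296, 0.001]
contact_force: [0.6, -0.0, 0.3]
grip_width: 0.0852
```

```bash
python3 -c "
from h import *
o=status.get_obs();print(o)
from scipy.spatial.transform import Rotation as R
M=R.from_rotvec(o['orientation']).as_matrix();print(M)
f=grab('wrist');cv2.imwrite('pics/w1.png',f['frame']);np.save('w1.npy',cloud(f))"
```

```text
{'clock': 6.75, 'joints': array([-0.20099373,  0.47939431,  0.57100373,  1.87574106, -0.32866135,
        0.88141514,  0.59928714]), 'qvel': array([ 0.34869966,  0.34115309, -0.05693889, -0.09300713, -0.24395576,
       -0.18364466,  0.20626531]), 'tau': array([ -1.71215817, -50.54188371,   8.98535103, -22.29733944,
         0.37293836,   0.26661702,  -0.269589  ]), 'tcp_pos': array([ 0.5552568 , -0.19378893,  0.1478235 ]), 'orientation': array([-2.14375772e+00, -2.29574335e+00,  8.01399532e-04]), 'contact_force': array([ 0.57000864, -0.01594442,  0.31675744]), 'moment': array([ 0.0586369 ,  0.01257779, -0.0154032 ]), 'grip_width': 0.08518559525539013}
[[-6.83895161e-02  9.97658413e-01 -7.51835204e-04]
 [ 9.97658695e-01  6.83895383e-02  3.90012421e-06]
 [ 5.53086542e-05 -7.49808200e-04 -9.99999717e-01]]
```

View pics/w1.png

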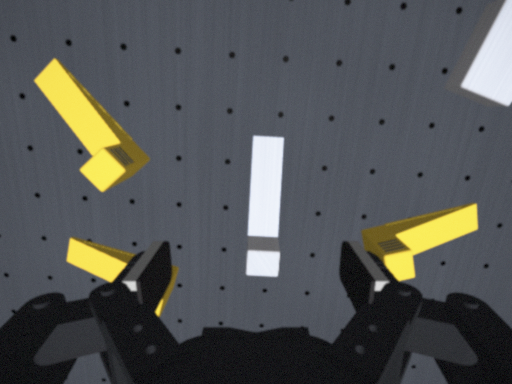

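The wrist picture shows the silver wedge (tip at 267,137; grip block at 263,262) between two yellow look-alikes, and it is the one meant. I'll measure its axis.

```bash
python3 - <<'E'
import numpy as np,cv2
W=np.load('w1.npy');g=cv2.imread('pics/w1.png').mean(-1)
x,y,z=W[...,0],W[...,1],W[...,2]
R=np.zeros(g.shape,bool);R[130:280,240:295]=1
m=R&(g>150)&(z>.002)
s=m&(z<.032);P=W[s]*1000;print(cv2.minAreaRect(P[:,:2].astype(np.float32)),P.min(0),P.max(0))
b=m&(z>.05);P=W[b]*1000;print(cv2.minAreaRect(P[:,:2].astype(np.float32)),P.mean(0))
cs=[]
for a in np.arange(-.235,-.15,.01):
    k=s&(abs(y-a)<.005)
    if k.sum()>5: cs.append((a,(x[k].min()+x[k].max())/2)); print(cs[-1],x[k].min(),x[k].max())
cs=np.array(cs);print(np.polyfit(cs[:,0],cs[:,1],1))
E
```

```text
((566.427490234375, -227.70321655273438), (30.441041946411133, 158.15882873535156), 0.621436595916748) [ 550.70972987 -306.69670944    2.03743632] [ 581.75566309 -148.47808812   30.44031819]
((566.6470336914062, -257.283447265625), (29.974655151367188, 26.652143478393555), 1.317994475364685) [ 566.60129557 -256.61976145   60.32388203]
(np.float64(-0.235), np.float64(0.566953103340406)) 0.5521505435919567 0.5817556630888554
(np.float64(-0.22499999999999998), np.float64(0.5665734405754748)) 0.5516349876733492 0.5815118934776002
(np.float64(-0.21499999999999997), np.float64(0.5665890532587821)) 0.5517845461433406 0.5813935603742234
(np.float64(-0.20499999999999996), np.float64(0.5663189449212034)) 0.5514013536447209 0.5812365361976859
(np.float64(-0.19499999999999995), np.float64(0.5661883182125411)) 0.5514269638893302 0.5809496725357519
(np.float64(-0.18499999999999994), np.float64(0.5659349851964273)) 0.5507097298744348 0.5811602405184196
(np.float64(-0.17499999999999993), np.float64(0.5660176438676537)) 0.5510666871552633 0.5809686005800442
(np.float64(-0.16499999999999992), np.float64(0.5659016196518782)) 0.5510024261601532 0.5808008131436032
(np.float64(-0.15499999999999992), np.float64(0.5658538721609004)) 0.5508371234771874 0.5808706208446135
[-0.01323194  0.56367877]
```

drive_tool --commands '[{"tx":0.15,"ty":-0.77,"tz":-0.9,"rx":0.0,"ry":0.0,"rz":-0.1,"grip":-1.0},{"tx":0.15,"ty":-0.77,"tz":-0.9,"rx":0.0,"ry":0.0,"rz":-0.1,"grip":-1.0},{"tx":0.15,"ty":-0.77,"tz":-0.9,"rx":0.0,"ry":0.0,"rz":-0.1,"grip":-1.0},{"tx":0.14,"ty":-0.77,"tz":-0.9,"rx":0.0,"ry":0.0,"rz":-0.1,"grip":-1.0},{"tx":0.0,"ty":0.0,"tz":0.0,"rx":0.0,"ry":0.0,"rz":0.0,"grip":-1.0}]'

```text
clock: 7.42
tcp_pos: [0.5659, -0.2556, 0.0756]
orientation: [-2.207, -2.233, 0.003]
contact_force: [-0.5, 0.3, 0.2]
grip_width: 0.0854
```

drive_tool --commands '[{"tx":0.0,"ty":0.0,"tz":-0.9,"rx":0.0,"ry":0.0,"rz":0.0,"grip":-1.0},{"tx":0.0,"ty":0.0,"tz":-0.9,"rx":0.0,"ry":0.0,"rz":0.0,"grip":-1.0},{"tx":0.0,"ty":0.0,"tz":-0.9,"rx":0.0,"ry":0.0,"rz":0.0,"grip":-1.0},{"tx":0.0,"ty":0.0,"tz":-0.25,"rx":0.0,"ry":0.0,"rz":0.0,"grip":-1.0},{"tx":0.0,"ty":0.0,"tz":0.0,"rx":0.0,"ry":0.0,"rz":0.0,"grip":-1.0}]'

```text
clock: 8.05
tcp_pos: [0.5669, -0.2541, 0.0179]
orientation: [-2.205, -2.237, 0.001]
contact_force: [0.2, 0.6, 1.8]
grip_width: 0.0857
```

drive_tool --commands '[{"tx":0.0,"ty":0.0,"tz":0.0,"rx":0.0,"ry":0.0,"rz":0.0,"grip":1.0},{"tx":0.0,"ty":0.0,"tz":0.0,"rx":0.0,"ry":0.0,"rz":0.0,"grip":1.0},{"tx":0.0,"ty":0.0,"tz":0.0,"rx":0.0,"ry":0.0,"rz":0.0,"grip":1.0},{"tx":0.0,"ty":0.0,"tz":0.0,"rx":0.0,"ry":0.0,"rz":0.0,"grip":1.0},{"tx":0.0,"ty":0.0,"tz":0.0,"rx":0.0,"ry":0.0,"rz":0.0,"grip":1.0},{"tx":0.0,"ty":0.0,"tz":0.0,"rx":0.0,"ry":0.0,"rz":0.0,"grip":1.0}]' --grip_force 70

```text
clock: 8.8
tcp_pos: [0.5674, -0.2544, 0.0189]
orientation: [2.205, 2.237, 0.001]
contact_force: [-0.7, 0.8, 6.1]
grip_width: 0.0294
```

```bash
python3 -c "
from h import *
o=status.get_obs();print(o['tcp_pos'],o['orientation'],o['contact_force'],o['moment'],o['grip_width'])"
```

```text
[ 0.56742694 -0.25440458  0.01887589] [2.20514884e+00 2.23657409e+00 6.41150765e-04] [-0.7137218   0.81143837  6.09649923] [0.04625847 0.24898617 0.09612427] 0.02942888830977381
```

drive_tool --commands '[{"tx":0.0,"ty":0.0,"tz":0.5,"rx":0.0,"ry":0.0,"rz":0.0,"grip":1.0},{"tx":0.0,"ty":0.0,"tz":0.9,"rx":0.0,"ry":0.0,"rz":0.0,"grip":1.0},{"tx":0.0,"ty":0.0,"tz":0.6,"rx":0.0,"ry":0.0,"rz":0.0,"grip":1.0},{"tx":0.0,"ty":0.0,"tz":0.0,"rx":0.0,"ry":0.0,"rz":0.0,"grip":1.0},{"tx":0.0,"ty":0.0,"tz":0.0,"rx":0.0,"ry":0.0,"rz":0.0,"grip":1.0}]'

```text
clock: 9.43
tcp_pos: [0.567, -0.2538, 0.0582]
orientation: [-2.205, -2.237, -0.0]
contact_force: [0.0, -0.7, -2.1]
grip_width: 0.0294
```

drive_tool --commands '[{"tx":-0.42,"ty":0.89,"tz":0.0,"rx":0.0,"ry":0.0,"rz":-0.21,"grip":1.0},{"tx":-0.42,"ty":0.89,"tz":0.0,"rx":0.0,"ry":0.0,"rz":-0.21,"grip":1.0},{"tx":-0.43,"ty":0.89,"tz":0.0,"rx":0.0,"ry":0.0,"rz":-0.21,"grip":1.0},{"tx":-0.43,"ty":0.89,"tz":0.0,"rx":0.0,"ry":0.0,"rz":-0.21,"grip":1.0},{"tx":-0.43,"ty":0.89,"tz":0.0,"rx":0.0,"ry":0.0,"rz":-0.21,"grip":1.0},{"tx":-0.43,"ty":0.89,"tz":0.0,"rx":0.0,"ry":0.0,"rz":-0.21,"grip":1.0},{"tx":-0.43,"ty":0.89,"tz":0.0,"rx":0.0,"ry":0.0,"rz":-0.21,"grip":1.0},{"tx":-0.43,"ty":0.89,"tz":0.0,"rx":0.0,"ry":0.0,"rz":-0.21,"grip":1.0},{"tx":-0.43,"ty":0.89,"tz":0.0,"rx":0.0,"ry":0.0,"rz":-0.21,"grip":1.0},{"tx":-0.43,"ty":0.89,"tz":0.0,"rx":0.0,"ry":0.0,"rz":-0.2,"grip":1.0}]'

```text
clock: 10.68
tcp_pos: [0.4809, -0.0755, 0.0579]
orientation: [-2.508, -1.891, 0.001]
contact_force: [-0.6, 0.8, -1.5]
grip_width: 0.0292
```

drive_tool --commands '[{"tx":0.0,"ty":0.0,"tz":0.0,"rx":0.0,"ry":0.0,"rz":0.0,"grip":1.0},{"tx":0.0,"ty":0.0,"tz":0.0,"rx":0.0,"ry":0.0,"rz":0.0,"grip":1.0}]'

```text
clock: 10.92
tcp_pos: [0.4819, -0.0768, 0.0583]
orientation: [2.507, 1.893, -0.0]
contact_force: [-0.1, 0.4, -1.6]
grip_width: 0.0293
```

```bash
python3 -c "
from h import *
o=status.get_obs();print(o)
f=grab('wrist');cv2.imwrite('pics/w2.png',f['frame']);np.save('w2.npy',cloud(f))
f=grab('side');cv2.imwrite('pics/s2.png',cv2.resize(f['frame'][130:320,140:380],(720,570)));np.save('s2.npy',cloud(f))"
```

```text
{'clock': 10.925, 'joints': array([-0.45582588,  0.50009862,  0.60982922,  2.16412804, -0.49520594,
        0.61477489,  0.23226113]), 'qvel': array([ 0.01017944,  0.00049982,  0.00504522, -0.00606971, -0.00169423,
        0.00124276, -0.00408781]), 'tau': array([-6.61422405e-01, -4.26359546e+01,  8.14720899e+00, -1.61361837e+01,
       -4.16451227e-02,  7.00581679e-02, -6.56834876e-03]), 'tcp_pos': array([ 0.48185751, -0.07676981,  0.058293  ]), 'orientation': array([ 2.50658491e+00,  1.89267719e+00, -9.91567070e-05]), 'contact_force': array([-0.07189914,  0.39654379, -1.56233324]), 'moment': array([-0.07308272,  0.06275011, -0.00106367]), 'grip_width': 0.029289270122277656}
```

View pics/w2.png

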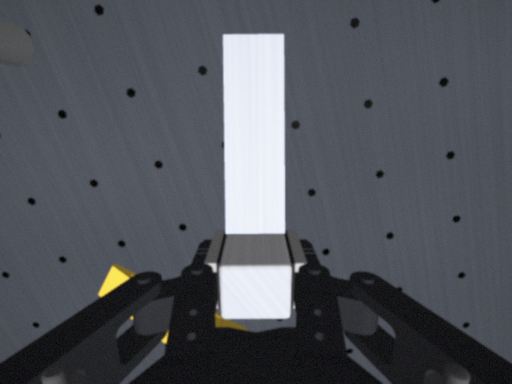

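View pics/s2.png

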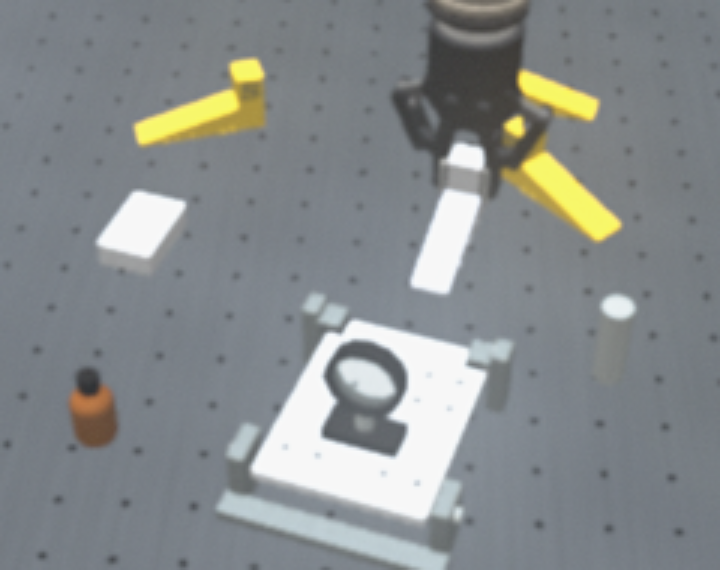

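```bash
python3 - <<'E'
import numpy as np,cv2
W=np.load('w2.npy');g=cv2.imread('pics/w2.png').mean(-1)
th=np.radians(74.1); ya=np.array([np.cos(th),np.sin(th)]); xa=np.array([ya[1],-ya[0]]); E=np.array([.5227,.0668])
u=(W[...,:2]-E)@xa; v=(W[...,:2]-E)@ya; z=W[...,2]
R=np.zeros(g.shape,bool);R[36:232,224:286]=1
m=R&(g>150)&np.isfinite(z)
c=np.linalg.lstsq(np.c_[u[m],v[m],np.ones(m.sum())],z[m],rcond=None)[0];print(c, 'z at v min/max',v[m].min(),v[m].max(),c[2]+c[1]*v[m].max(), c[2]+c[1]*v[m].min())
rows=[(np.mean(v[i][m[i]]),(u[i][m[i]].min()+u[i][m[i]].max())/2) for i in range(40,230,5)]
print(np.polyfit(*np.array(rows).T,1), np.round(rows[::8],4))
W=np.load('s2.npy')
E
```

```text
[ 0.11825706 -0.22735689  0.03426698] z at v min/max -0.16661420034059304 -0.04386305543272813 0.04423954811635608 0.07214786718060041
[0.05397061 0.00410907] [[-0.046   0.0003]
 [-0.0649  0.0029]
 [-0.084  -0.0023]
 [-0.1035 -0.0027]
 [-0.1232 -0.0027]]
```

```bash
python3 - <<'E'
import numpy as np,cv2
W=np.load('w2.npy');g=cv2.imread('pics/w2.png').mean(-1)
th=np.radians(74.1); ya=np.array([np.cos(th),np.sin(th)]); xa=np.array([ya[1],-ya[0]]); E=np.array([.5227,.0668])
u=(W[...,:2]-E)@xa; v=(W[...,:2]-E)@ya; z=W[...,2]
R=np.zeros(g.shape,bool);R[40:225,230:280]=1
m=R&np.isfinite(z)
for _ in range(3):
    c=np.linalg.lstsq(np.c_[u[m],v[m],np.ones(m.sum())],z[m],rcond=None)[0];res=z-(c[0]*u+c[1]*v+c[2]);m=R&(abs(res)<.003);print(c,m.sum(),res[m].std())
for row in [40,60,100,140,180,220]:
    s=W[row,215:295];k=abs(res[row,215:295])<.004; uu=u[row,215:295][k];print(row,uu.min().round(4),uu.max().round(4),((uu.min()+uu.max())/2).round(4),v[row,255].round(4),z[row,255].round(4))
E
```

```text
[ 0.00322954 -0.25101733  0.03289996] 9220 0.0006363371839761132
[ 0.00322954 -0.25101733  0.03289996] 9220 0.0006363371839761132
[ 0.00322954 -0.25101733  0.03289996] 9220 0.0006363371839761132
40 -0.0142 0.0148 0.0003 -0.046 0.0443
60 -0.0142 0.0149 0.0003 -0.0552 0.045
100 -0.0145 0.0154 0.0005 -0.0744 0.0518
140 -0.0141 0.0155 0.0007 -0.0936 0.0564
180 -0.0141 0.0157 0.0008 -0.1132 0.0607
220 -0.0138 0.0157 0.001 -0.1326 0.0664
```

drive_tool --commands '[{"tx":0.0,"ty":0.0,"tz":-0.9,"rx":0.0,"ry":0.0,"rz":0.0,"grip":1.0},{"tx":0.0,"ty":0.0,"tz":-0.8,"rx":0.0,"ry":0.0,"rz":0.0,"grip":1.0},{"tx":0.0,"ty":0.0,"tz":-0.15,"rx":0.0,"ry":0.0,"rz":0.0,"grip":1.0},{"tx":0.0,"ty":0.0,"tz":0.0,"rx":0.0,"ry":0.0,"rz":0.0,"grip":1.0}]'

```text
clock: 11.52
tcp_pos: [0.4812, -0.0764, 0.0208]
orientation: [-2.507, -1.892, 0.002]
contact_force: [0.6, 0.5, -1.5]
grip_width: 0.0293
```

drive_tool --commands '[{"tx":0.0,"ty":0.0,"tz":-0.1,"rx":0.0,"ry":0.0,"rz":0.0,"grip":1.0},{"tx":0.0,"ty":0.0,"tz":0.0,"rx":0.0,"ry":0.0,"rz":0.0,"grip":1.0}]'

```text
clock: 11.78
tcp_pos: [0.4817, -0.0761, 0.0195]
orientation: [2.507, 1.893, 0.001]
contact_force: [-0.1, -0.8, -1.4]
grip_width: 0.0294
```

drive_tool --commands '[{"tx":0.0,"ty":0.0,"tz":-0.05,"rx":0.0,"ry":0.0,"rz":0.0,"grip":1.0},{"tx":0.0,"ty":0.0,"tz":0.0,"rx":0.0,"ry":0.0,"rz":0.0,"grip":1.0}]'

```text
clock: 12.02
tcp_pos: [0.4818, -0.0761, 0.0188]
orientation: [2.507, 1.893, 0.001]
contact_force: [-2.0, 1.7, 4.7]
grip_width: 0.0292
```

drive_tool --commands '[{"tx":0.0,"ty":0.0,"tz":-0.05,"rx":0.0,"ry":0.0,"rz":0.0,"grip":1.0},{"tx":0.0,"ty":0.0,"tz":0.0,"rx":0.0,"ry":0.0,"rz":0.0,"grip":1.0}]'

```text
clock: 12.28
tcp_pos: [0.4818, -0.0761, 0.0187]
orientation: [-2.507, -1.892, -0.003]
contact_force: [-6.1, 1.6, 21.4]
grip_width: 0.0292
```

drive_tool --commands '[{"tx":0.0,"ty":0.0,"tz":0.05,"rx":0.0,"ry":0.0,"rz":0.0,"grip":1.0},{"tx":0.0,"ty":0.0,"tz":0.0,"rx":0.0,"ry":0.0,"rz":0.0,"grip":1.0}]'

```text
clock: 12.52
tcp_pos: [0.4818, -0.0761, 0.0188]
orientation: [2.507, 1.893, 0.001]
contact_force: [-1.7, 0.9, 8.9]
grip_width: 0.0292
```

drive_tool --commands '[{"tx":0.137,"ty":0.481,"tz":0.0,"rx":0.0,"ry":0.0,"rz":0.0,"grip":1.0},{"tx":0.137,"ty":0.481,"tz":0.0,"rx":0.0,"ry":0.0,"rz":0.0,"grip":1.0},{"tx":0.137,"ty":0.481,"tz":0.0,"rx":0.0,"ry":0.0,"rz":0.0,"grip":1.0}]'

```text
clock: 12.9
tcp_pos: [0.4904, -0.0486, 0.0188]
orientation: [2.507, 1.889, 0.0]
contact_force: [-1.4, -4.7, 7.3]
grip_width: 0.0295
```

```bash
python3 -c "
from h import *
o=status.get_obs();print(o['tcp_pos'],o['orientation'],o['contact_force'],o['moment'],o['joints'])"
```

```text
[ 0.49038788 -0.04858455  0.01879983] [2.50700796e+00 1.88938191e+00 3.18066995e-04] [-1.43932555 -4.72690263  7.25653017] [-0.80011766  0.35713003  0.01325686] [-0.45559     0.57484844  0.5392237   2.16524756 -0.57015706  0.53999031
  0.2330232 ]
```

drive_tool --commands '[{"tx":0.137,"ty":0.481,"tz":0.02,"rx":0.0,"ry":0.0,"rz":0.0,"grip":1.0},{"tx":0.137,"ty":0.481,"tz":0.0,"rx":0.0,"ry":0.0,"rz":0.0,"grip":1.0},{"tx":0.137,"ty":0.481,"tz":0.0,"rx":0.0,"ry":0.0,"rz":0.0,"grip":1.0},{"tx":0.137,"ty":0.481,"tz":0.0,"rx":0.0,"ry":0.0,"rz":0.0,"grip":1.0},{"tx":0.0,"ty":0.0,"tz":0.0,"rx":0.0,"ry":0.0,"rz":0.0,"grip":1.0}]'

```text
clock: 13.52
tcp_pos: [0.5015, -0.0071, 0.0188]
orientation: [-2.506, -1.894, -0.002]
contact_force: [-0.1, -0.3, 4.1]
grip_width: 0.0296
```

```bash
python3 -c "
from h import *
o=status.get_obs();print(o['tcp_pos'],o['orientation'],o['contact_force'],o['moment'])
f=grab('side');cv2.imwrite('pics/s3.png',cv2.resize(f['frame'][170:320,200:360],(800,750))[:600]);np.save('s3.npy',cloud(f))"
```

```text
[ 0.50146343 -0.0071286   0.0188263 ] [-2.50576861e+00 -1.89448748e+00 -1.81997843e-03] [-0.13595654 -0.34907172  4.14807546] [ 0.02015389 -0.09613488 -0.04734891]
```

View pics/s3.png

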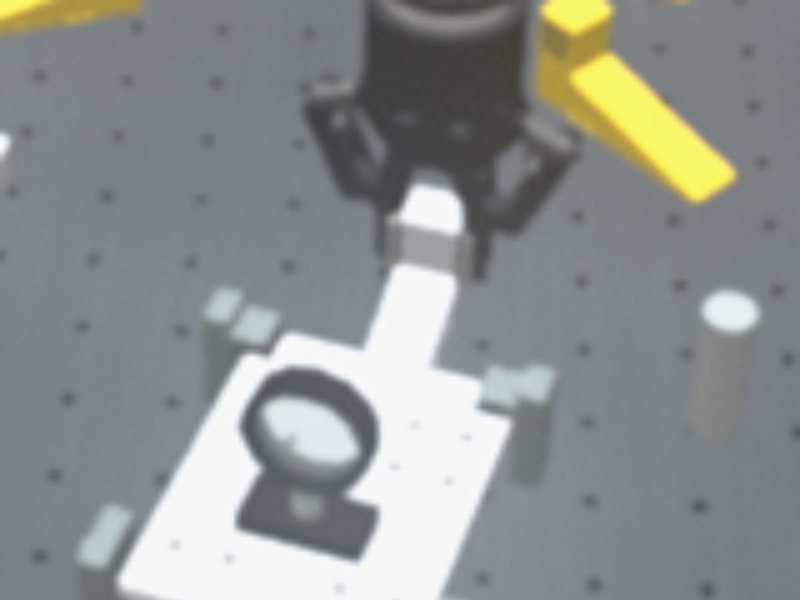

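drive_tool --commands '[{"tx":0.0685,"ty":0.2405,"tz":0.0,"rx":0.0,"ry":0.0,"rz":0.0,"grip":1.0},{"tx":0.0685,"ty":0.2405,"tz":0.0,"rx":0.0,"ry":0.0,"rz":0.0,"grip":1.0},{"tx":0.0685,"ty":0.2405,"tz":0.0,"rx":0.0,"ry":0.0,"rz":0.0,"grip":1.0}]'

```text
clock: 13.95
tcp_pos: [0.5042, 0.0032, 0.0188]
orientation: [2.509, 1.888, -0.003]
contact_force: [-3.2, -9.4, 7.0]
grip_width: 0.0288
```

drive_tool --commands '[{"tx":0.0685,"ty":0.2405,"tz":0.0,"rx":0.0,"ry":0.0,"rz":0.0,"grip":1.0},{"tx":0.0685,"ty":0.2405,"tz":0.0,"rx":0.0,"ry":0.0,"rz":0.0,"grip":1.0}]'

```text
clock: 14.2
tcp_pos: [0.5069, 0.0128, 0.0188]
orientation: [2.509, 1.888, -0.003]
contact_force: [-2.9, -9.9, 7.2]
grip_width: 0.0291
```

drive_tool --commands '[{"tx":0.0685,"ty":0.2405,"tz":0.0,"rx":0.0,"ry":0.0,"rz":0.0,"grip":1.0}]'

```text
clock: 14.32
tcp_pos: [0.5083, 0.0176, 0.0188]
orientation: [2.509, 1.888, -0.003]
contact_force: [-2.1, -9.3, 8.0]
grip_width: 0.0291
```

```bash
python3 -c "
from h import *
o=status.get_obs();print(o['tcp_pos'],o['orientation'],o['contact_force'],o['moment'])
th=np.radians(74.1); ya=np.array([np.cos(th),np.sin(th)]);print((o['tcp_pos'][:2]-[.5227,.0668])@ya, o['contact_force'][:2]@ya)
"
```

```text
[0.50827851 0.01761843 0.01880962] [ 2.50865548  1.8882457  -0.00310565] [-2.13830919 -9.3041775   7.96388858] [-1.57677542  0.36916822 -0.03175055]
-0.051250848098469075 -9.534021370465545
```

drive_tool --commands '[{"tx":0.0685,"ty":0.2405,"tz":0.02,"rx":0.0,"ry":0.0,"rz":0.0,"grip":1.0},{"tx":0.0685,"ty":0.2405,"tz":0.0,"rx":0.0,"ry":0.0,"rz":0.0,"grip":1.0}]'

```text
clock: 14.58
tcp_pos: [0.5107, 0.0281, 0.0188]
orientation: [2.509, 1.89, -0.003]
contact_force: [-2.6, -6.9, 3.3]
grip_width: 0.0294
```

drive_tool --commands '[{"tx":0.041,"ty":0.144,"tz":0.0,"rx":0.0,"ry":0.0,"rz":0.0,"grip":1.0}]'

```text
clock: 14.7
tcp_pos: [0.5111, 0.0296, 0.0188]
orientation: [2.508, 1.889, -0.006]
contact_force: [-4.9, -14.8, 6.2]
grip_width: 0.0293
```

drive_tool --commands '[{"tx":0.041,"ty":0.144,"tz":0.0,"rx":0.0,"ry":0.0,"rz":0.0,"grip":1.0}]'

```text
clock: 14.82
tcp_pos: [0.511, 0.0298, 0.0188]
orientation: [2.509, 1.885, -0.009]
contact_force: [-7.0, -21.5, 9.8]
grip_width: 0.0295
```

```bash
cat > p.py <<'E'
from h import *
o=status.get_obs();print(o['clock'],o['tcp_pos'],o['orientation'],o['contact_force'],o['moment'])
th=np.radians(74.1); ya=np.array([np.cos(th),np.sin(th)]);print('tip v',(o['tcp_pos'][:2]-[.5227,.0668])@ya+.109, 'push',-o['contact_force'][:2]@ya)
E
python3 p.py
```

```text
14.825 [0.5110414  0.0298416  0.01883176] [ 2.50919245  1.88520957 -0.00923382] [ -7.01480024 -21.51470271   9.82035518] [-3.76796926  1.06282357  0.14719885]
tip v 0.07026159949435246 push 22.61334755244916
```

drive_tool --commands '[{"tx":-0.041,"ty":-0.144,"tz":0.0,"rx":0.0,"ry":0.0,"rz":0.0,"grip":1.0},{"tx":0.0,"ty":0.0,"tz":0.0,"rx":0.0,"ry":0.0,"rz":0.0,"grip":1.0}]'

```text
clock: 15.08
tcp_pos: [0.5111, 0.0299, 0.0188]
orientation: [2.51, 1.888, -0.005]
contact_force: [-2.4, -9.0, 5.2]
grip_width: 0.0292
```

```bash
python3 p.py
```

```text
15.075 [0.51105695 0.0298621  0.01882377] [ 2.50957843  1.88825744 -0.00482707] [-2.41205448 -8.97776859  5.19437692] [-1.64309666  0.39904538 -0.09016315]
tip v 0.07028557165911878 push 9.29509547716398
```

drive_tool --commands '[{"tx":-0.027,"ty":-0.096,"tz":0.0,"rx":0.0,"ry":0.0,"rz":0.0,"grip":1.0},{"tx":0.0,"ty":0.0,"tz":0.0,"rx":0.0,"ry":0.0,"rz":0.0,"grip":1.0}]'

```text
clock: 15.32
tcp_pos: [0.5111, 0.0298, 0.0188]
orientation: [-2.509, -1.891, 0.002]
contact_force: [-2.7, -5.8, 2.7]
grip_width: 0.0294
```

```bash
python3 p.py; python3 -c "
from h import *
f=grab('side');cv2.imwrite('pics/s4.png',cv2.resize(f['frame'][170:320,200:360],(800,750))[:600]);np.save('s4.npy',cloud(f))
f=grab('top');cv2.imwrite('pics/t4.png',cv2.resize(f['frame'][90:300,130:400],(770,599)));W=cloud(f)
x,y,z=W[...,0],W[...,1],W[...,2];g=f['frame'].mean(-1)
u=(x-.5227)*.962-(y-.0668)*.274;v=(x-.5227)*.274+(y-.0668)*.962
m=(abs(u)<.045)&(v>.03)&(v<.08)&(g>170)&(z<.05)
print(m.sum(),np.linalg.lstsq(np.c_[u[m],v[m],np.ones(m.sum())],z[m],rcond=None)[0])
W=np.load('top0.npy');z=W[...,2];print(np.linalg.lstsq(np.c_[u[m],v[m],np.ones(m.sum())],z[m],rcond=None)[0])
"
```

```text
15.325 [0.51113963 0.02981211 0.01882536] [-2.50862409e+00 -1.89103537e+00  2.33908508e-03] [-2.6639103  -5.84046567  2.74943914] [-1.02717851  0.29220076 -0.25195694]
tip v 0.07026014526423535 push 6.346819883600243
189 [0.0048236  0.02648797 0.03500866]
[nan nan nan]
```

View pics/s4.png

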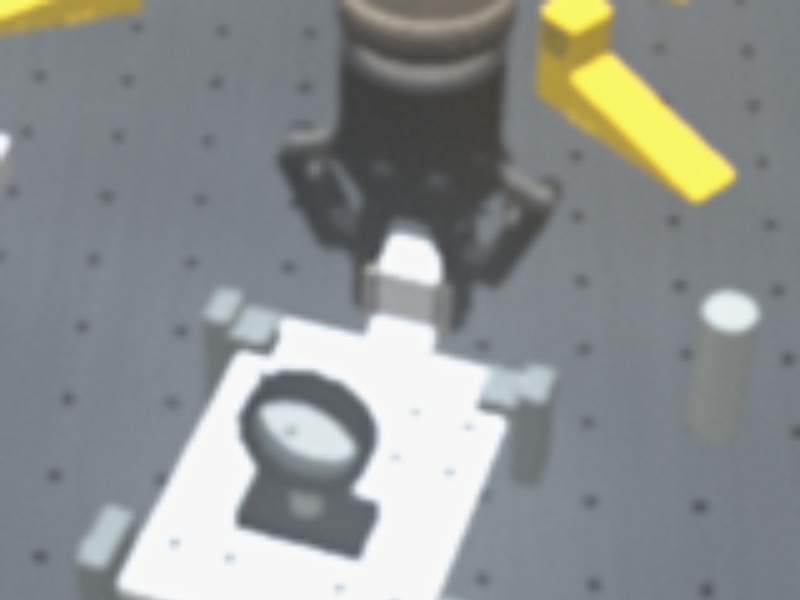

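```bash
cat > lv.py <<'E'
from h import *
def fit(W,g,name):
    x,y,z=W[...,0],W[...,1],W[...,2]
    u=(x-.5227)*.962-(y-.0668)*.274;v=(x-.5227)*.274+(y-.0668)*.962
    m0=(abs(u)<.06)&(v>.002)&(v<.152)&(z>.012)&(z<.055)&(g>150); m=m0
    for _ in range(4):
        c=np.linalg.lstsq(np.c_[u[m],v[m],np.ones(m.sum())],z[m],rcond=None)[0];res=z-(c[0]*u+c[1]*v+c[2]);m=m0&(abs(res)<max(.0015,2*res[m].std()))
    print(name,m.sum(),c.round(4),res[m].std().round(4))
    k=m0; print('  z by v', [(round(a,2),np.median(z[k&(abs(v-a)<.01)]).round(4)) for a in np.arange(.01,.15,.02)])
if __name__=='__main__':
    for n in ['top','side']:
        fit(np.load(n+'0.npy'),cv2.imread(f'pics/{n}0.png').mean(-1),n+'0')
        f=grab(n);fit(cloud(f),f['frame'].mean(-1),n+' now')
E
python3 lv.py
```

```text
top0 2386 [-0.0004  0.0605  0.0271] 0.0012
  z by v [(np.float64(0.01), np.float64(0.0279)), (np.float64(0.03), np.float64(0.0293)), (np.float64(0.05), np.float64(0.0301)), (np.float64(0.07), np.float64(0.0314)), (np.float64(0.09), np.float64(0.0325)), (np.float64(0.11), np.float64(0.0336)), (np.float64(0.13), np.float64(0.0353))]
top now 1154 [-0.0016  0.0002  0.0371] 0.0012
  z by v [(np.float64(0.01), np.float64(nan)), (np.float64(0.03), np.float64(nan)), (np.float64(0.05), np.float64(0.0371)), (np.float64(0.07), np.float64(0.0373)), (np.float64(0.09), np.float64(0.0371)), (np.float64(0.11), np.float64(0.0372)), (np.float64(0.13), np.float64(0.0368))]
side0 1346 [0.0007 0.0596 0.0299] 0.0011
  z by v [(np.float64(0.01), np.float64(0.0308)), (np.float64(0.03), np.float64(0.0322)), (np.float64(0.05), np.float64(0.0328)), (np.float64(0.07), np.float64(0.034)), (np.float64(0.09), np.float64(0.0352)), (np.float64(0.11), np.float64(0.0368)), (np.float64(0.13), np.float64(0.0377))]
side now 1533 [ 0.0003 -0.0024  0.0399] 0.0012
  z by v [(np.float64(0.01), np.float64(0.0401)), (np.float64(0.03), np.float64(0.0401)), (np.float64(0.05), np.float64(0.0398)), (np.float64(0.07), np.float64(0.04)), (np.float64(0.09), np.float64(0.0396)), (np.float64(0.11), np.float64(0.04)), (np.float64(0.13), np.float64(0.0397))]
  return _methods._mean(a, axis=axis, dtype=dtype,
  ret = ret.dtype.type(ret / rcount)
```

View pics/t4.png

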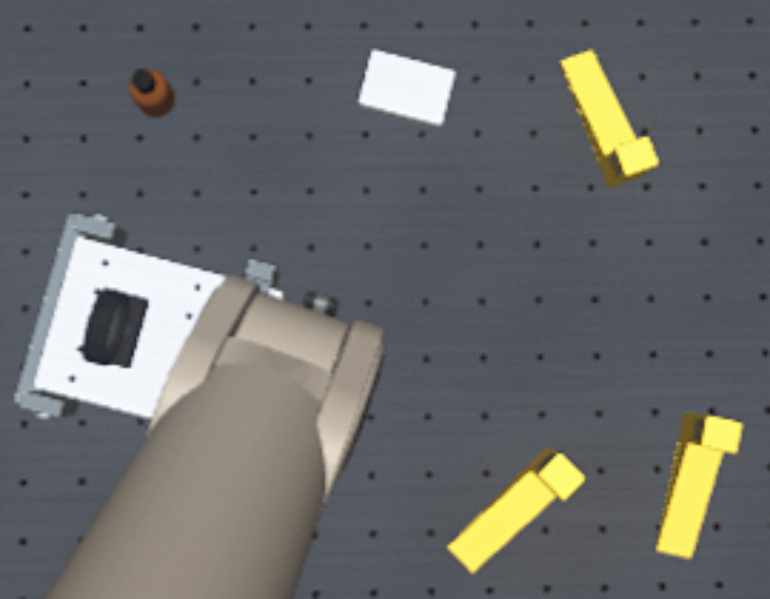

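drive_tool --commands '[{"tx":-0.016,"ty":-0.055,"tz":0.0,"rx":0.0,"ry":0.0,"rz":0.0,"grip":1.0},{"tx":0.0,"ty":0.0,"tz":0.0,"rx":0.0,"ry":0.0,"rz":0.0,"grip":1.0}]' --grip_force 25

```text
clock: 15.78
tcp_pos: [0.5112, 0.0298, 0.0188]
orientation: [-2.507, -1.893, 0.001]
contact_force: [-2.6, -3.2, -0.2]
grip_width: 0.029
```

```bash
python3 p.py
```

```text
15.775 [0.51120882 0.02976361 0.01883691] [-2.50684772e+00 -1.89259056e+00  9.45968594e-04] [-2.56749041 -3.2436362  -0.22139594] [-0.55894688  0.15279038 -0.22573388]
tip v 0.07023245654786472 push 3.8229265928138845
```

Residual push is small, so I'll open the fingers part way.

drive_tool --commands '[{"tx":0.0,"ty":0.0,"tz":0.0,"rx":0.0,"ry":0.0,"rz":0.0,"grip":-0.3},{"tx":0.0,"ty":0.0,"tz":0.0,"rx":0.0,"ry":0.0,"rz":0.0,"grip":-0.3},{"tx":0.0,"ty":0.0,"tz":0.0,"rx":0.0,"ry":0.0,"rz":0.0,"grip":-0.3},{"tx":0.0,"ty":0.0,"tz":0.0,"rx":0.0,"ry":0.0,"rz":0.0,"grip":-0.3}]'

```text
clock: 16.27
tcp_pos: [0.5117, 0.0298, 0.0191]
orientation: [-2.507, -1.893, -0.0]
contact_force: [0.9, 0.3, 0.5]
grip_width: 0.0556
```

```bash
python3 p.py;python3 lv.py 2>/dev/null | grep now; python3 -c "
from h import *
f=grab('wrist');cv2.imwrite('pics/w5.png',f['frame'])"
```

```text
16.275 [0.51173344 0.02979371 0.01914662] [-2.50697519e+00 -1.89321506e+00 -4.18577980e-04] [0.9079006  0.31014916 0.50629458] [0.00149317 0.02963466 0.01416531]
tip v 0.07040513393442459 push -0.5470109943301843
top now 1136 [0.0018 0.0037 0.0368] 0.001
side now 1485 [-0.0014 -0.0001  0.0396] 0.0011
```

View pics/w5.png

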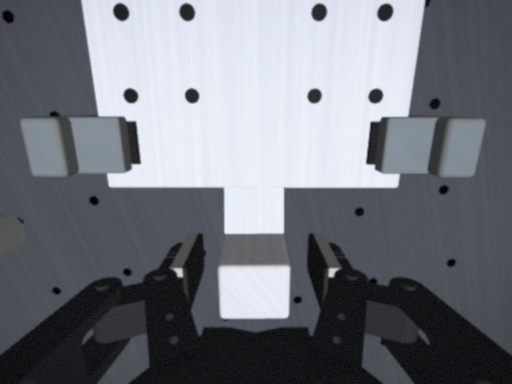

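The wedge is centred under the edge (block at 254,290) and both fingers are clear. I'll raise the arm.

drive_tool --commands '[{"tx":0.0,"ty":0.0,"tz":0.3,"rx":0.0,"ry":0.0,"rz":0.0,"grip":-0.3},{"tx":0.0,"ty":0.0,"tz":0.8,"rx":0.0,"ry":0.0,"rz":0.0,"grip":-0.3},{"tx":0.0,"ty":0.0,"tz":0.9,"rx":0.0,"ry":0.0,"rz":0.0,"grip":-0.3},{"tx":0.0,"ty":0.0,"tz":0.9,"rx":0.0,"ry":0.0,"rz":0.0,"grip":-0.3},{"tx":0.0,"ty":0.0,"tz":0.9,"rx":0.0,"ry":0.0,"rz":0.0,"grip":-0.3},{"tx":0.0,"ty":-0.5,"tz":0.9,"rx":0.0,"ry":0.0,"rz":0.0,"grip":-0.3},{"tx":0.0,"ty":-0.9,"tz":0.9,"rx":0.0,"ry":0.0,"rz":0.0,"grip":-0.3},{"tx":0.0,"ty":-0.9,"tz":0.9,"rx":0.0,"ry":0.0,"rz":0.0,"grip":-0.3},{"tx":0.0,"ty":-0.9,"tz":0.0,"rx":0.0,"ry":0.0,"rz":0.0,"grip":-0.3},{"tx":0.0,"ty":0.0,"tz":0.0,"rx":0.0,"ry":0.0,"rz":0.0,"grip":-0.3}]'

```text
clock: 17.68
tcp_pos: [0.5111, -0.0366, 0.149]
orientation: [2.511, 1.888, -0.001]
contact_force: [-1.1, 0.1, -1.7]
grip_width: 0.0555
```

```bash
python3 p.py;python3 lv.py 2>/dev/null | grep now; python3 -c "
from h import *
f=grab('side');cv2.imwrite('pics/s6.png',cv2.resize(f['frame'][170:320,180:360],(720,600)))"
```

```text
17.675 [ 0.51114952 -0.03655977  0.1489812 ] [ 2.51061161e+00  1.88835020e+00 -5.81438109e-04] [-1.05418138  0.10043559 -1.72147679] [ 0.03024169 -0.02885464 -0.02708755]
tip v 0.006430276650221431 push 0.19220964863397336
top now 2324 [0.0003 0.0009 0.037 ] 0.0012
side now 1502 [ 0.002  -0.002   0.0398] 0.0012
```

View pics/s6.png

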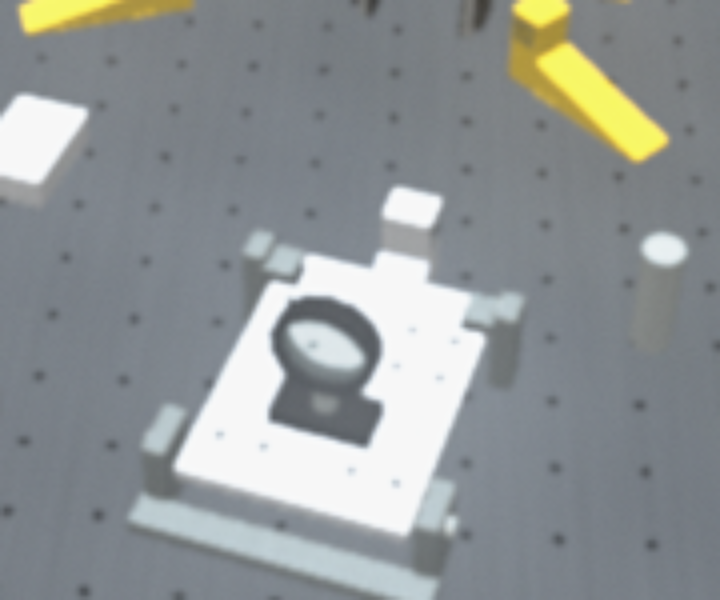

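```bash
python3 -c "
from h import *
print(workorder.hand_in())"
```

```text
the job is handed in; nothing more can be done
None
```

The silver wedge is under the platform's free edge, the platform is level, and the job is handed in. I gripped the wedge across its block, set it flat in line with the mount, and pushed it under the middle of the edge until the push rose sharply. I then eased off, let go and withdrew, with about 18 of the 64 s used.

**Checks that agreed**
- **Level:** after release and withdrawal, the platform's slope measured 0.001 rad (top camera) and -0.002 rad (side camera). It was about 0.06 rad at the start.
- **Wedge:** its tip is about 70 mm past the edge. It did not move when I backed off the push, and it was still in place in the last picture.
- **Other things:** no unwanted contact showed in the last pictures, and nothing else looked moved.

**Checks that disagreed or are unproven**
- **Last push:** it peaked at about 22.6 N, above the suggested 13 to 18 N but below the 30 N limit. Part of that was bench friction, because I was pressing down with up to about 10 N.
- **Snugness:** I could not measure the force between wedge and platform. I infer it is over 6 N from the push force.
- **Setting down:** the downward force briefly reached about 21 N before I eased it.

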